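# Hang the kitchen timer on its keyhole stud

## Task

Pick up the timer bracket by its black grip and hang it on the wooden stand: slip the big hole of its keyhole over the brass-headed stud until the back plate lies flat against the board, then slide the bracket down until the stud is fully home at the end of the slot. The stud can stand anywhere along its short track, so feel for it gently; force nothing, leave the other things alone, and let go at the end.

Things in the scene. Friction and masses are not known exactly. Their poses are not given: they have to be found in the camera images.
- stand: fixed wooden board 150 wide, 18 thick, top at z = 188 mm, on a dark steel foot 10 mm high reaching 45 mm in front of it. Origin: on the table under the middle of the board's front face; z up, y along the board, x into it (its front looks to -x). Its stud: 8 mm shank, brass head 20 mm wide, 5 thick (front rim bevelled 1 mm), the head's back 6 mm and its front 11 mm off the board.
- track_left (a point): left (+y) end of the dark level stud track, 62 mm long, on the board's front, 165 mm above the table; axes as the stand's. The stud sticks out to -x at exactly this height, 9 to 53 mm to the right (-y) of this point, different each time; it stays there. Pushed towards the board the head is rigid; a spring (2.4 N at rest, +0.8 N per mm) pulls it to the board, clamping what is slid behind it.
- bracket: loose bracket with red and white timer, about 0.33 kg: upright aluminium plate 90 wide (y), 130 high (z), 4 thick (x -2 to +2 mm), a foot 60 mm long to -x on which it stands, the timer (66 mm wide, dial to -x) on the foot, a black grip block on top. Origin: middle of the plate's underside; z up, +x towards the plate's flat back. Between timer and grip a keyhole goes through the plate.
- entry_hole (a point): centre of the keyhole's big eight-sided hole, 23 mm across, on the back face of the plate (88 mm above the bracket's underside); axes as the bracket's. From it a slot 11 mm wide leads up.
- slot_seat (a point): where the stud's centre lies when fully home, 24 mm above entry_hole, on the plate's back face; axes as the bracket's. Home: at the height of track_left, back on the board. Two rails beside the slot rise to 4 mm off the plate's front like a ramp and wedge under the head, so the last 15 mm or so down need several newtons beyond the weight, until a hard stop.
- grip_mid (a point): point on the middle line of the black grip block, 158 mm above the bracket's underside; the block is 22 mm wide (y), 26 mm deep (x) and reaches from 31 mm below to 19 mm above this point; the plate's top edge is 28 mm below it, so keep the fingertips above that. Take it across its width (y) from above.
- cup_nibs: bystander: small steel cup with nibs, 70 mm wide, 36 mm high
- cup_empty: bystander: small empty steel cup, 64 mm wide, 33 mm high
- brush: bystander: pastry brush lying flat, 214 mm long
- spice_red: bystander: spice jar with red cap, 44 mm wide, 105 mm high
- spice_yellow: bystander: spice jar with yellow cap, 45 mm wide, 100 mm high
There are look-alikes about, which are no part of the job. There is more than one size of the stand; the job needs the larger.

How it is judged (in metres and radians):
On the way, in this order (a step that is already met when the one before it is completed fails the run):
1. the bracket is lifted clear of the table (height (world z) of bracket above 0.03 m), for 0.1 s.
2. the head is through the big hole: plate against the board, hole at the stud's height (x of entry_hole in the frame of track_left above -0.005 m and y of entry_hole in the frame of track_left between -0.059 and -0.003 m and z of entry_hole in the frame of track_left between -0.009 and 0.006 m), for 0.02 s.
At the end, for the whole second after the job is handed in: The bracket hangs at rest on the stud, let go: slot_seat no more than 3 mm above the height of track_left, back plate within 4 mm of the board, upright within 0.1 rad (6 degrees), all bystanders where they were (x of slot_seat in the frame of track_left above -0.004 m and y of slot_seat in the frame of track_left between -0.059 and -0.003 m and z of slot_seat in the frame of track_left between -0.004 and 0.003 m and angle between bracket's own z axis and vertical below 0.1 rad and contact force between bracket and stand above 0.5 N and linear speed of bracket below 0.01 m/s); the robot touches nothing.
It fails at once if bracket and stand (with its stud) press on each other with more than 40 N (contact force between bracket and stand above 40 N).
It fails at once if a bystander is moved more than 30 mm (distance of any of cup_nibs, cup_empty, brush, spice_red, spice_yellow from where it was at the start of the episode above 0.03 m).
It also fails if it takes over 61 s, if anything falls off the work surface, if the arm or the gripper's body presses on something with over 40 N, if the wrist force passes 120 N, or if a joint passes its speed limit or range.

## Robot

A 6-joint arm with a two-finger parallel gripper is mounted at the origin on a cart in front of the work surface, level with it; the furniture and walls round the work are solid. World frame = base frame: x ahead of the robot, y to its left, z up, the work surface at z = 0. Lengths are in mm, angles in rad, forces in N, time in s.
With the tool pointing down it reaches from about 375 to 925 mm from the base axis. Payload 5.7 kg.
Tool frame: the origin (TCP) lies on the centre line of the jaws, within the pads' length; the fingertips stand 22 mm ahead of it and the grasp point (between the pads) lies 3 mm ahead of it; z points along the fingers, y is the line along which they close (so a half turn about z gives the same grasp; the last joint's range is limited). The gripper opens to 85 mm and grips with 20 to 120 N. Pads are 22 mm wide; open, the fingers measure 114 mm over their backs; the gripper's body (76 mm by 85 mm) begins 54 mm behind the grasp point. The pads swing forward as they close: fully open they stand 13 mm farther back than shut.
Start: joints at [-1.404, 0.359, 1.51, -0, 1.272, -0.115], TCP at [166.837, -576.309, 253.267] pointing down, gripper open.
Joint ranges: [-2.97, 2.97], [-1.01, 2.36], [0.21, 2.38], [-0.96, 4.11], [0.2, 2.71], [-2.98, 2.98]. Speed limits (rad/s): [2.39, 2.39, 3.14, 3.14, 3.14, 3.14].

## Interface

Orientations are given as a unit quaternion [w, x, y, z].
In Python, from bench import bot, imaging gives the robot as it stands. The module is installed in compiled form; this text tells all that it offers.
- The arm moves only by the shell command python3 -m handwheel 'ROWS' [FORCE]. ROWS is JSON, a list of rows, each a list of 3 entries, a list of its own where there are three numbers: the opening, from -1 (shut) to 1 (fully open), then the shift along the tool's x, y, z in cm, then the turn about the tool's z in rad. A call has 1 to 8 rows; each row shifts and turns the commanded pose from where the row before left it, along the tool's axes as they then stand; what a row does not reach is not made up. A row lasts 1/10 s, in which the tool goes at most 50 mm and 8.59 degrees, less where a joint would pass 70% of its speed; a pose out of reach is approached as far as the arm can. A call with a gripper value outside its range is refused whole. The fingers move at their own pace and stop on an object; FORCE is the grip in N (left out, the last holds). Time passes only in rows, so rows that do not move let the fingers close. It gives the time, the measured TCP pose, the force, the opening and the grip force at its end, in the units of the state.
- bot.read_state(): the state, without advancing time (a new reading comes with each control period).
- imaging.camera(name): name is "scene" or "side" or "wrist"; returns a dict with "image" (384x512x3 uint8, red, green, blue), "range_z" (384x512 float32, mm along the optical axis (not along the pixel's ray), 0 where there is no reading), "intrinsics" (3x3 intrinsics, pixels), "pose" (4x4, takes a point from camera to world coordinates); the wrist camera has in their place "T_tool_cam" (4x4, takes a point from camera to tool coordinates, whose origin is the TCP and whose axes are the flange's). Camera axes: x right, y up, looking along -z (the intrinsics and any distortion apply to the point x, -y, -z); pixel columns grow to the right and rows downward; lengths in mm; the calibration is good to about 2 mm. A picture is of the moment at which its call begins: read the wrist's pose just before it.
- bot.hand_in(): hands the job in; it is judged then, once.
The state is a dict: "clock": time; "q": joint angles; "joint_velocities": joint speeds; "joint_efforts": joint torques, N m; "ee_pos": TCP position; "orientation": TCP orientation; "force": force on the tool from outside, world axes, zero at the start; "wrist_torque": the same for the moment, N m; "finger_gap": opening from 0.0 (shut) to 1.0 (fully open); "grip_force": force on a finger pad.
Only numpy, scipy, OpenCV 4.12 (cv2) and the standard library are available. Lean on these libraries where they do the work, as an engineer would, in place of code of your own. Each camera call takes 0.05 s, during which the arm holds its last target. There are 200 camera calls.

## Working session

There is one attempt and no reset: what is moved stays moved. The work goes in short steps, Python scripts to look and compute and a shell command to move; the robot and the scene stay as the last step left them, time stands still between calls to the robot, and variables do not carry over. Pictures are saved under pics/ and viewed, at most 10 in all, crops included, and the job is handed in when it is done.

```bash
mkdir -p pics; cat > h.py <<'E'
import numpy as np,cv2
from bench import bot,imaging
from scipy.spatial.transform import Rotation as R
def grab(n):
    s=bot.read_state(); c=imaging.camera(n)
    if n=="wrist":
        T=np.eye(4); w=s["orientation"]; T[:3,:3]=R.from_quat([w[1],w[2],w[3],w[0]]).as_matrix(); T[:3,3]=s["ee_pos"]
        c["pose"]=T@c["T_tool_cam"]
    return c
def pts(c):
    K=np.array(c["intrinsics"]);d=c["range_z"];v,u=np.mgrid[:d.shape[0],:d.shape[1]]
    x=(u-K[0,2])/K[0,0]*d;y=(v-K[1,2])/K[1,1]*d
    P=np.stack([x,-y,-d],-1)@c["pose"][:3,:3].T+c["pose"][:3,3]
    P[d==0]=np.nan
    return P
def save(n,im): cv2.imwrite(n,im[...,::-1])
E
python3 - <<'E'
from h import *
print(bot.read_state())
ims=[]
for n in("scene","side"):
    c=grab(n); np.savez(n,**c); ims.append(c["image"]); print(n,c["intrinsics"],c["pose"],[k for k in c])
save("pics/a.png",cv2.resize(ims[0],(800,600))); save("pics/b.png",cv2.resize(ims[1],(800,600)))
E
```

```text
{'clock': 0.0, 'q': array([-1.40411641e+00,  3.59530759e-01,  1.51138312e+00,  4.47325653e-05,
        1.27249124e+00, -1.15082776e-01]), 'joint_velocities': array([ 5.14771710e-05, -9.97433958e-05,  4.39350580e-04, -6.69109169e-04,
        9.77416798e-04, -7.61714338e-04]), 'joint_efforts': array([-1.35674516e-03, -5.27623916e+01, -2.78623706e+01, -4.04715856e-04,
        1.32701828e-02, -9.23405736e-06]), 'ee_pos': array([ 166.74549902, -575.73409172,  252.45696633]), 'orientation': array([-9.06484131e-04,  9.90093145e-01,  1.40409200e-01, -2.01153897e-06]), 'force': array([-1.28815141, -0.56265084, -0.28183372]), 'wrist_torque': array([ 0.00167909, -0.00318447, -0.02801597]), 'grip_force': 0.0, 'finger_gap': 1.0025543436007234}
scene [[463.99030881   0.         263.06319733]
 [  0.         463.99030881 189.23192454]
 [  0.           0.           1.        ]] [[-5.36194746e-01  6.20894334e-01 -5.71826390e-01 -3.26820265e+02]
 [-8.44016720e-01 -3.85190194e-01  3.73181311e-01  5.49911653e+02]
 [ 1.14442431e-02  6.82728892e-01  7.30582157e-01  1.25699392e+03]
 [ 0.00000000e+00  0.00000000e+00  0.00000000e+00  1.00000000e+00]] ['image', 'range_z', 'intrinsics', 'pose']
side [[479.31779862   0.         263.76685419]
 [  0.         479.31779862 181.68588661]
 [  0.           0.           1.        ]] [[ 9.75112973e-01  1.07874252e-01 -1.93695212e-01  2.87248633e+02]
 [-2.21129088e-01  5.36333870e-01 -8.14523116e-01 -1.14996396e+03]
 [ 1.60192311e-02  8.37083703e-01  5.46840249e-01  8.91694076e+02]
 [ 0.00000000e+00  0.00000000e+00  0.00000000e+00  1.00000000e+00]] ['image', 'range_z', 'intrinsics', 'pose']
```

View pics/a.png

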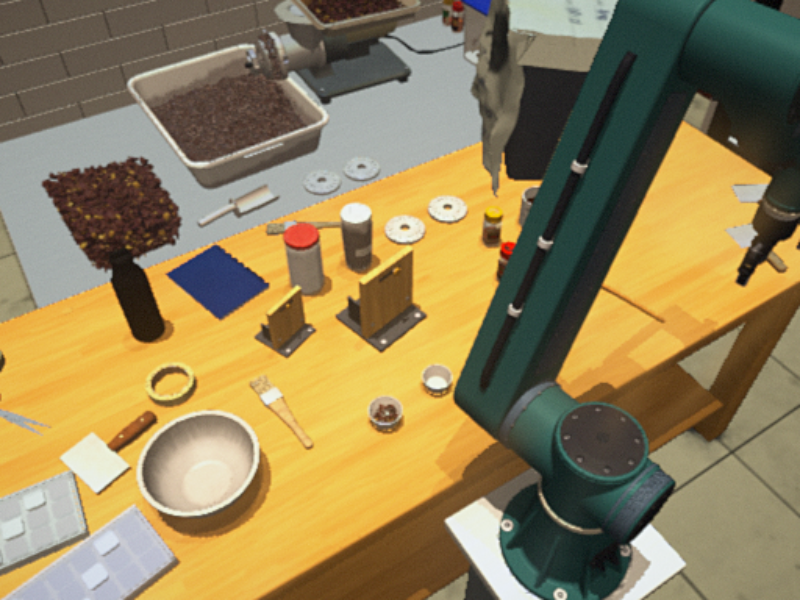

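View pics/b.png

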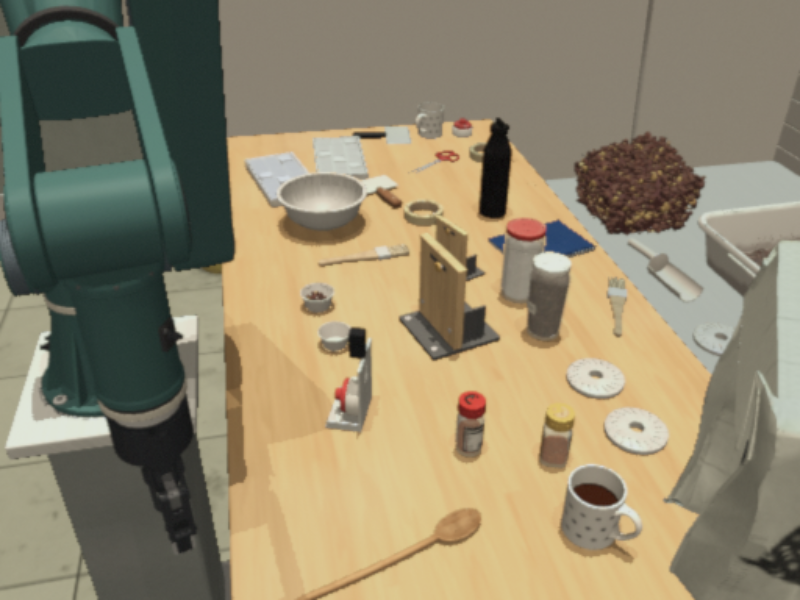

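Side view: the bracket is at (352,385), with its grip at (357,342). There are two stands, a large one at (445,295) and a small one at (455,245). Scene view: large stand at (385,300), small at (285,322). The bracket is hidden behind the arm there. I choose the large stand and will check it in a crop.

```bash
python3 - <<'E'
from h import *
S={n:dict(np.load(n+".npz")) for n in("scene","side")}
a=S["side"]["image"][195:285,195:325]; b=S["scene"]["image"][150:240,150:280]
save("pics/c.png",np.vstack([cv2.resize(a,None,fx=3.3,fy=3.3,interpolation=2),cv2.resize(b,None,fx=3.3,fy=3.3,interpolation=2)]))
P=pts(S["side"]);Q=pts(S["scene"])
def at(X,u,v): u=int(u*.64);v=int(v*.64); return np.nanmedian(X[v-1:v+2,u-1:u+2].reshape(-1,3),0).round(0)
for u,v in[(357,337),(357,350),(367,360),(362,400),(345,420),(340,410),(340,395)]: print("brk",u,v,at(P,u,v))
for u,v in[(425,240),(460,270),(447,255),(455,350),(410,320),(490,335),(475,325)]: print("st",u,v,at(P,u,v))
for u,v in[(410,255),(365,285),(385,310),(375,325),(345,315),(385,345),(420,315)]: print("sc",u,v,at(Q,u,v))
E
```

```text
brk 357 337 [ 422. -210.  174.]
brk 357 350 [ 421. -209.  144.]
brk 367 360 [ 438. -199.  116.]
brk 362 400 [ 422. -236.   62.]
brk 345 420 [ 395. -214.    4.]
brk 340 410 [ 391. -192.    5.]
brk 340 395 [ 391. -200.   50.]
st 425 240 [596.  47. 187.]
st 460 270 [630. -72. 189.]
st 447 255 [621. -21. 189.]
st 455 350 [628. -75.   9.]
st 410 320 [565.  39.  11.]
st 490 335 [708. -41.  10.]
st 475 325 [676. -47.  41.]
sc 410 255 [623. -62. 177.]
sc 365 285 [593.  66. 183.]
sc 385 310 [604.  12.  62.]
sc 375 325 [595.  42.  38.]
sc 345 315 [684.  74.   8.]
sc 385 345 [557.  41.   9.]
sc 420 315 [591. -71.  11.]
```

View pics/c.png

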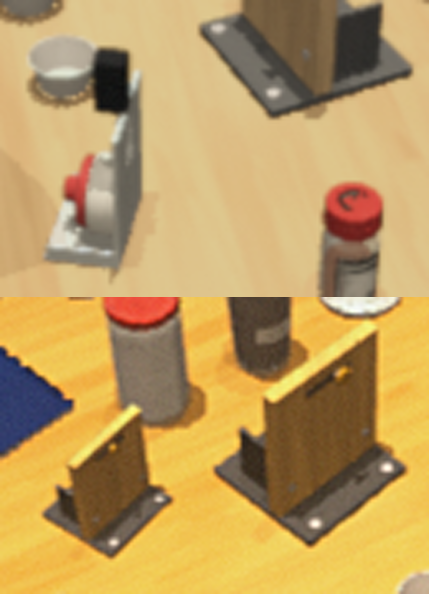

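Crop: the large stand has its brass stud at about crop (342,372), i.e. scene px 254,173, near the right end of the track. The bracket has a black grip on top and its dial faces left, to -x. Both are as described. Now I'll fit their poses.

```bash
python3 - <<'E'
from h import *
S={n:dict(np.load(n+".npz")) for n in("scene","side")}
P=pts(S["side"]);Q=pts(S["scene"])
def rect(X): 
    r=cv2.minAreaRect(X[:,:2].astype(np.float32)); print("  rect",np.round(r[0],1),np.round(r[1],1),round(r[2],1))
# stand
im=cv2.cvtColor(S["scene"]["image"],cv2.COLOR_RGB2HSV)
m=(Q[...,2]>20)&(Q[...,2]<182)&(abs(Q[...,0]-605)<45)&(abs(Q[...,1])<100)
A=Q[m]; 
for i in range(4):
    n=np.linalg.svd(A[:,:2]-A[:,:2].mean(0),full_matrices=False)[2][1]; n*=np.sign(n[0]); r=(A[:,:2]-A[:,:2].mean(0))@n; A=A[abs(r)<max(3,2*np.std(r))]
t=np.array([-n[1],n[0]]); print("stand front n",n,np.degrees(np.arctan2(n[1],n[0])),"d",A[:,:2].mean(0)@n,"t range",np.percentile(A[:,:2]@t,[1,99]),len(A))
d=(Q[...,:2]@n-A[:,:2].mean(0)@n)
k=m&(d<-4)&(Q[...,2]>140); print("stud d",np.c_[np.argwhere(k),d[k],Q[k][:,:2]@t,Q[k][:,2]].round(0)[:15])
for nm,X in(("scene",Q),("side",P)):
    T=X[(abs(X[...,2]-188)<5)&(abs(X[...,0]-605)<60)&(abs(X[...,1])<110)]; print(nm,"top",len(T),T[:,2].mean()); rect(T)
    print("  t",np.percentile(T[:,:2]@t,[0,2,98,100]),"n",np.percentile(T[:,:2]@n,[2,98]))
# stud brass and track in scene pixels
K=S["scene"]["intrinsics"];Tc=S["scene"]["pose"]
# bracket
B=(abs(P[...,0]-420)<70)&(abs(P[...,1]+210)<80)&(P[...,2]>4)
X=P[B]
G=X[X[:,2]>172]; print("griptop",len(G),G[:,2].mean());rect(G)
G=X[X[:,2]>140]; print("grip",len(G));rect(G)
for lo,hi in((100,128),(15,80),(4,11)): G=X[(X[:,2]>lo)&(X[:,2]<hi)];print(lo,hi,len(G));rect(G)
G=X[(X[:,2]>15)&(X[:,2]<128)]; print(G[::12].round(0))
E
```

```text
stand front n [0.97036459 0.24164552] 13.983680368254724 d 588.9346568006476 t range [-224.27227978  -76.44439908] 954
stud d [[ 168.  257.   -5. -183.  177.]
 [ 171.  255.   -4. -174.  168.]
 [ 172.  253.   -7. -162.  175.]
 [ 172.  254.  -11. -162.  177.]
 [ 172.  255.  -11. -167.  174.]
 [ 172.  256.  -13. -170.  172.]
 [ 173.  253.   -8. -161.  171.]
 [ 173.  254.  -13. -161.  175.]
 [ 173.  255.  -13. -165.  172.]
 [ 173.  256.  -12. -171.  167.]
 [ 174.  252.   -8. -156.  170.]
 [ 174.  253.  -11. -158.  171.]
 [ 174.  254.  -14. -160.  171.]
 [ 174.  255.  -10. -169.  162.]
 [ 174.  256.  -12. -171.  162.]]
scene top 175 186.89883998510155
  rect [614.9  -1.3] [ 21.9 149.6] 12.7
  t [-224.72266714 -222.50084167  -77.88255197  -74.98113785] n [585.98189171 605.15922997]
side top 198 187.5840136055128
  rect [615.3  -1.9] [ 22.  154.9] 13.6
  t [-227.93589851 -225.33613152  -83.66923453  -73.11343266] n [586.10862886 604.92615203]
griptop 68 176.52204988030692
  rect [ 423.1 -200.4] [23.3 25.3] 76.2
grip 180
  rect [ 421.9 -200.5] [24.6 27.5] 73.1
100 128 86
  rect [ 432.8 -200.
[... 533 characters left out ...]
  70.]
 [ 445. -177.   38.]
 [ 411. -212.   70.]
 [ 450. -168.   26.]
 [ 411. -214.   68.]
 [ 450. -166.   21.]
 [ 410. -214.   65.]
 [ 450. -166.   17.]
 [ 410. -217.   65.]
 [ 449. -169.   16.]
 [ 410. -219.   63.]
 [ 384. -192.   40.]
 [ 412. -219.   59.]
 [ 386. -195.   39.]
 [ 414. -224.   60.]
 [ 389. -211.   50.]
 [ 416. -244.   74.]
 [ 398. -221.   53.]
 [ 431. -214.   41.]
 [ 410. -231.   56.]
 [ 394. -214.   41.]
 [ 422. -238.   57.]
 [ 411. -226.   45.]
 [ 396. -219.   38.]
 [ 426. -227.   39.]
 [ 413. -225.   36.]
 [ 405. -228.   37.]
 [ 400. -226.   33.]
 [ 400. -222.   25.]
 [ 403. -217.   17.]
 [ 421. -238.   30.]
 [ 376. -225.   15.]
 [ 415. -245.   23.]
 [ 415. -245.   17.]]
```

Estimates: the bracket's yaw is about −22.5°, with the grip at (422,−200). The stand's yaw is about 14°, with its front face at n·p ≈ 588. I'll turn first, then go above the grip.

```bash
python3 -m handwheel '[[1,[0,0,0],0.135],[1,[0,0,0],0.135],[1,[0,0,0],0.135],[1,[0,0,0],0.135],[1,[0,0,0],0.135]]' 30
python3 -m handwheel '[[1,[0.76,-3.71,0],0],[1,[0.76,-3.71,0],0],[1,[0.76,-3.71,0],0],[1,[0.76,-3.71,0],0],[1,[0.76,-3.71,0],0],[1,[0.76,-3.71,0],0]]'
python3 -m handwheel '[[1,[0.76,-3.71,0],0],[1,[0.76,-3.71,0],0],[1,[0.76,-3.71,0],0],[1,[0.76,-3.71,0],0],[1,[0.76,-3.71,0],0],[1,[0.76,-3.71,0],0],[1,[0,0,0],0],[1,[0,0,0],0]]'
cat > w.py <<'E'
from h import *
import sys
c=grab("wrist"); save("pics/%s.png"%sys.argv[1],cv2.resize(c["image"],(800,600))); np.savez("w",**c)
s=bot.read_state(); w=s["orientation"]; r=R.from_quat([w[1],w[2],w[3],w[0]]).as_matrix()
print(s["ee_pos"],"heading",np.degrees(np.arctan2(r[1,0],r[0,0])),r[:,2])
E
python3 w.py d
```

```text
clock: 0.6
ee_pos: [166.8, -575.9, 252.8]
orientation: [-0.001, 0.98, -0.198, -0.0]
force: [0.4, -1.0, 0.0]
finger_gap: 1.001
grip_force: 0.0
clock: 1.2
ee_pos: [294.7, -386.6, 253.0]
orientation: [-0.0, 0.981, -0.195, -0.0]
force: [-0.1, -0.2, -0.8]
finger_gap: 0.998
grip_force: 0.0
clock: 2.0
ee_pos: [421.7, -199.4, 253.1]
orientation: [0.0, 0.981, -0.194, -0.0]
force: [-0.3, -0.3, -0.5]
finger_gap: 1.001
grip_force: 0.0
[ 421.33236378 -200.13990153  253.08724431] heading -22.470854677447054 [-7.69050708e-04 -1.47661102e-04 -9.99999693e-01]
```

View pics/d.png

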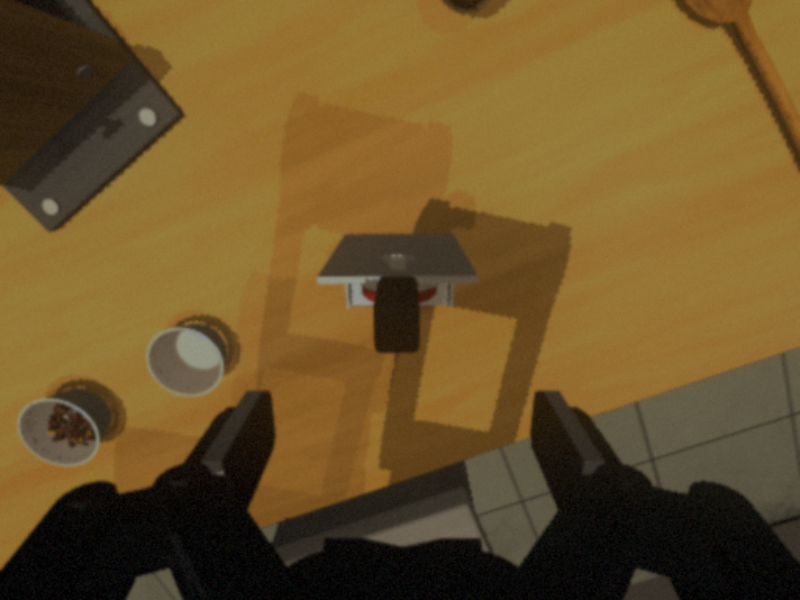

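The wrist view shows the plate's top edge level at row 278, columns 318–477, and the grip centred at (397,315). The yaw is right. Now I'll measure the grip and plate in tool axes.

```bash
python3 - <<'E'
from h import *
c=dict(np.load("w.npz")); s=bot.read_state(); P=pts(c)
h=np.radians(-22.47); t=np.array([421.7,-199.7])
d=P[...,:2]-t; X=d@[np.cos(h),np.sin(h)]; Y=d@[np.sin(h),-np.cos(h)]; Z=P[...,2]
for nm,lo,hi in(("griptop",170,185),("grip",140,185),("plate",20,132),("platetop",126,133)):
    m=(Z>lo)&(Z<hi)&(abs(X)<70)&(abs(Y)<60); print(nm,m.sum(),np.percentile(X[m],[1,50,99]).round(1),np.percentile(Y[m],[1,50,99]).round(1),Z[m].mean().round(1))
m=(Z>20)&(Z<126)&(X>5)&(X<40)&(abs(Y)<46)
print("backface X vs Y,Z",np.linalg.lstsq(np.c_[np.ones(m.sum()),Y[m],Z[m]],X[m],rcond=None)[0],np.median(X[m]))
E
```

```text
griptop 1019 [-9.1  4.8 15.9] [-13.4  -2.4   8. ] 178.0
grip 1330 [-9.1  9.  16.1] [-13.4  -2.4   8. ] 172.8
plate 2602 [-21.1  15.7  16.4] [-46.8  -2.4  41.4] 86.1
platetop 524 [12.  15.  16.3] [-47.2  -1.5  41.6] 130.8
backface X vs Y,Z [1.54785781e+01 9.20332471e-03 8.02688485e-05] 15.756785667399548
```

```bash
python3 -m handwheel '[[1,[0.1,-0.1,3],0],[1,[0.1,-0.1,3],0],[1,[0.1,-0.06,2],0],[1,[0,0,1.3],0],[0,[0,0,0],0],[-0.5,[0,0,0],0],[-1,[0,0,0],0],[-1,[0,0,0],0]]' 70
python3 -m handwheel '[[-1,[0,0,0],0],[-1,[0,0,0],0],[-1,[0,0,0],0],[-1,[0,0,0],0],[-1,[0,0,0],0],[-1,[0,0,0],0]]'
```

```text
clock: 2.85
ee_pos: [425.9, -199.4, 161.2]
orientation: [0.0, 0.981, -0.196, 0.001]
force: [-0.3, 0.5, 0.4]
finger_gap: 0.33
grip_force: 0.0
clock: 3.45
ee_pos: [426.1, -199.0, 161.1]
orientation: [0.0, 0.981, -0.195, 0.001]
force: [1.1, 1.2, 6.0]
finger_gap: 0.252
grip_force: 69.4
```

```bash
python3 -m handwheel '[[-1,[0,0,-1],0],[-1,[0,0,-2],0],[-1,[0,0,-3],0],[-1,[0,0,-2],0],[-1,[0,0,0],0]]'
python3 -m handwheel '[[-1,[0,0,0],-0.1],[-1,[0,0,0],-0.13],[-1,[0,0,0],-0.13],[-1,[0,0,0],-0.13],[-1,[0,0,0],-0.1],[-1,[0,0,0],-0.05]]'
python3 -m handwheel '[[-1,[1.2,-1.1,0],0],[-1,[2.5,-2.2,0],0],[-1,[3,-2.7,0],0],[-1,[3,-2.7,0],0],[-1,[2.5,-2.2,0],0],[-1,[1.5,-1.4,0],0],[-1,[0.77,-0.8,0],0],[-1,[0,0,0],0]]'
python3 -m handwheel '[[-1,[0,0,0],0],[-1,[0,0,0],0],[-1,[0,0,0],0]]'
python3 w.py e
```

```text
clock: 3.95
ee_pos: [426.8, -199.7, 243.0]
orientation: [0.001, 0.981, -0.195, 0.002]
force: [-0.1, 0.5, -2.9]
finger_gap: 0.251
grip_force: 68.8
clock: 4.55
ee_pos: [424.4, -198.1, 238.8]
orientation: [-0.001, 0.992, 0.125, -0.001]
force: [-0.3, -0.3, -4.1]
finger_gap: 0.247
grip_force: 68.7
clock: 5.35
ee_pos: [533.4, -35.4, 239.2]
orientation: [-0.0, 0.992, 0.124, -0.001]
force: [0.3, 0.3, -3.8]
finger_gap: 0.247
grip_force: 69.0
clock: 5.65
ee_pos: [533.2, -37.3, 240.3]
orientation: [0.0, 0.992, 0.122, -0.0]
force: [0.6, 0.0, -3.0]
finger_gap: 0.251
grip_force: 69.0
[533.30617982 -37.22629757 240.34976911] heading 14.069098871807295 [-1.65643735e-04 -5.56223944e-05 -9.99999985e-01]
```

View pics/e.png

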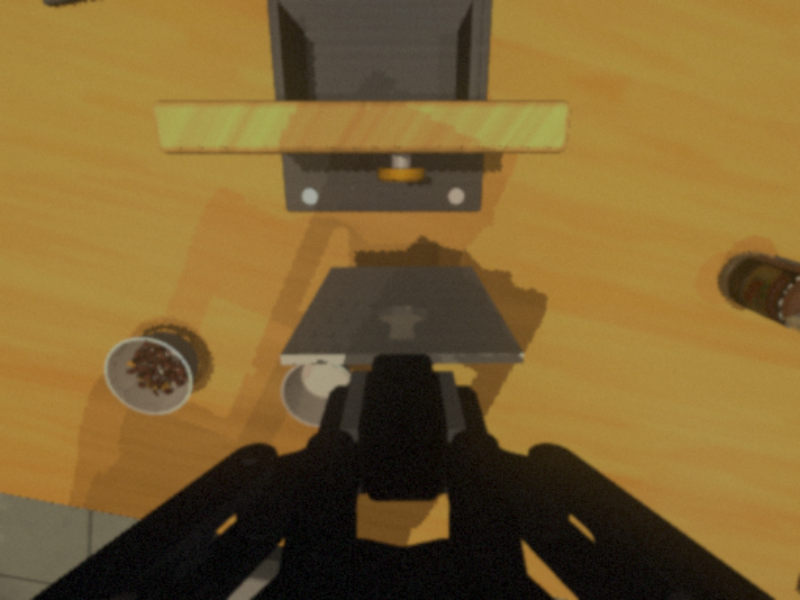

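The wrist view shows the stud's brass head at (379–424, 174) and the board's front edge level at row 152. The plate's top edge is at row 357 (282–523), with the keyhole at (402,320). All of it is parallel, so I'll compute offsets by rays onto the known heights.

```bash
cat > m.py <<'E'
from h import *
def ray(c,u,v,z,t,h):
    K=c["intrinsics"];T=c["pose"]; D=np.c_[(u-K[0,2])/K[0,0],-(v-K[1,2])/K[1,1],-np.ones(len(u))]@T[:3,:3].T
    p=T[:3,3]+D*((z-T[2,3])/D[:,2])[:,None]; d=p[:,:2]-t; return np.c_[d@[np.cos(h),np.sin(h)],d@[np.sin(h),-np.cos(h)]]
E
python3 - <<'E'
from m import *
c=dict(np.load("w.npz")); P=pts(c); t=np.array([533.3,-37.2]);h=np.radians(14.0)
d=P[...,:2]-t; X=d@[np.cos(h),np.sin(h)]; Y=d@[np.sin(h),-np.cos(h)]; Z=P[...,2]
hs=cv2.cvtColor(c["image"],cv2.COLOR_RGB2HSV)
m=np.zeros(Z.shape,bool); m[104:120,236:280]=1; m&=(hs[...,1]>150)&(hs[...,2]>90)
v,u=np.nonzero(m); print("brass px",len(u),u.min(),u.max(),v.min(),v.max(),np.median(Z[m]))
r=ray(c,u.astype(float),v.astype(float),165,t,h); print("head Y",r[:,1].min(),r[:,1].max(),r[:,1].mean(),"X(z165)",r[:,0].min(),r[:,0].max())
print("head X at z172",ray(c,u.astype(float),v.astype(float),173,t,h)[:,0][[0,-1]], "depth X",np.percentile(X[m],[5,95]),"Y",np.nanmean(Y[m]))
m=(Z>182)&(Z<193)&(X>40); v,u=np.nonzero(m); r=ray(c,u.astype(float),v.astype(float),188,t,h); 
for k in range(-90,91,30):
    q=abs(r[:,1]-k)<8
    if q.any(): print("board front at Y",k,r[q,0].min().round(1))
print("boardY",r[:,1].min(),r[:,1].max(),"meanX",r[:,0].mean())
m=(Z>100)&(Z<203)&(X>0)&(X<30)&(abs(Y)<46)
print("back",np.linalg.lstsq(np.c_[np.ones(m.sum()),Y[m],Z[m]-150],X[m],rcond=None)[0])
m=(Z>203)&(Z<216)&(X>0)&(X<30)&(abs(Y)<60)
print("top",np.percentile(X[m],[1,50,99]),np.percentile(Y[m],[0,1,50,99,100]),np.median(Z[m]))
g=cv2.cvtColor(c["image"],cv2.COLOR_RGB2GRAY)[192:222,230:285]; print(g[::3,::2])
E
```

```text
brass px 226 242 270 107 116 175.19894934449871
head Y -9.400791974196677 9.045411495561927 -0.16097461516823772 X(z165) 69.75300284252488 75.46803227737347
head X at z172 [75.80305516 70.32837786] depth X [71.06522431 75.335034  ] Y -0.11925868643338984
board front at Y -90 81.9
board front at Y -60 81.9
board front at Y -30 81.9
board front at Y 0 81.9
board front at Y 30 82.0
board front at Y 60 82.0
boardY -88.46426363732793 60.54289350553115 meanX 90.74339564105938
back [1.11546442e+01 6.35350781e-03 4.17878982e-03]
top [ 7.53953512 11.32819213 12.25832661] [-4.43263631e+01 -4.33680544e+01  2.28302983e-02  4.46392157e+01
  4.55519118e+01] 210.19648842786953
[[64 65 69 67 64 65 59 61 57 60 58 59 62 62 58 59 59 58 60 59 58 61 58 61
  61 60 55 55]
 [68 66 66 60 59 58 59 61 58 56 59 63 64 62 65 68 65 62 62 58 58 57 61 57
  57 54 58 58]
 [64 67 68 64 61 59 61 64 64 66 67 76 73 79 73 78 76 65 66 65 69 66 62 59
  56 63 60 57]
 [65 69 67 65 61 61 65 69 70 73 71 79 78 77 77 78 74 76 72 66 63 63 57 57
  58 58 57 56]
 [64 63 61 60 61 60 62 74 81 79 77 81 80 80 83 81 80 79 77 79 67 61 57 55
  57 58 58 61]
 [65 61 58 62 59 58 59 60 58 63 75 79 79 80 77 81 78 71 60 56 59 56 57 56
  54 59 59 57]
 [64 56 58 59 60 59 58 61 59 62 70 79 77 77 75 80 76 65 56 58 59 53 55 56
  58 57 56 58]
 [62 59 61 58 56 59 57 55 53 58 74 78 78 77 75 77 74 72 60 57 57 58 56 57
  57 58 61 56]
 [58 62 61 59 56 58 59 55 57 57 69 73 72 75 69 66 66 66 58 58 57 61 56 62
  57 62 58 59]
 [61 58 57 60 58 57 60 58 56 60 58 59 58 58 51 55 57 59 59 55 57 56 56 59
  60 62 58 55]]
```

```bash
python3 -m handwheel '[[-1,[1,-0.06,0.23],0],[-1,[2,0,0],0],[-1,[1.5,0,0],0],[-1,[0.8,0,0],0],[-1,[0.2,0,0],0],[-1,[0,0,0],0],[-1,[0,0,0],0],[-1,[0,0,0],0]]'
python3 -m handwheel '[[-1,[0,0,0],0],[-1,[0,0,0],0],[-1,[0,0,0],0]]'
python3 - <<'E'
from h import *
s=bot.read_state();d=s["ee_pos"][:2]-[533.3,-37.2];h=np.radians(14);print(d@[np.cos(h),np.sin(h)],d@[np.sin(h),-np.cos(h)],s["ee_pos"][2],s["orientation"])
E
```

```text
clock: 6.5
ee_pos: [586.3, -22.5, 238.0]
orientation: [-0.0, 0.992, 0.123, -0.0]
force: [-0.1, -0.5, -2.9]
finger_gap: 0.249
grip_force: 69.0
clock: 6.8
ee_pos: [586.8, -22.4, 238.1]
orientation: [-0.0, 0.992, 0.123, 0.0]
force: [-1.1, -0.6, -3.0]
finger_gap: 0.248
grip_force: 69.0
55.49098112003238 -1.3888674936622794 238.11127559824988 [-1.67431724e-05  9.92398058e-01  1.23069461e-01  3.80657625e-05]
```

```bash
cat > s.py <<'E'
from h import *
A=[];F=[]
h=np.radians(14)
s=bot.read_state();d=s["ee_pos"][:2]-[533.3,-37.2]
f=s["force"];print("X %.1f Y %.1f Z %.1f"%(d@[np.cos(h),np.sin(h)],d@[np.sin(h),-np.cos(h)],s["ee_pos"][2]),"Fx %.1f Fy %.1f Fz %.1f"%(f[:2]@[np.cos(h),np.sin(h)],f[:2]@[np.sin(h),-np.cos(h)],f[2]),s["wrist_torque"].round(2),round(s["clock"],2))
E
python3 -m handwheel '[[-1,[0.15,0,0],0],[-1,[0.15,0,0],0],[-1,[0,0,0],0],[-1,[0,0,0],0]]' >/dev/null; python3 s.py
python3 -m handwheel '[[-1,[0.1,0,0],0],[-1,[0.1,0,0],0],[-1,[0,0,0],0],[-1,[0,0,0],0]]' >/dev/null; python3 s.py
python3 -m handwheel '[[-1,[0.1,0,0],0],[-1,[0,0,0],0],[-1,[0,0,0],0]]' >/dev/null; python3 s.py
```

```text
X 58.7 Y -1.4 Z 238.0 Fx 0.3 Fy 0.8 Fz -4.3 [-0.   -0.06  0.04] 7.2
X 60.6 Y -1.4 Z 238.0 Fx 0.3 Fy 0.1 Fz -2.3 [-0.05 -0.01  0.05] 7.6
X 61.6 Y -1.4 Z 238.0 Fx -0.4 Fy -0.3 Fz -4.6 [0.01 0.01 0.03] 7.9
```

```bash
python3 -m handwheel '[[-1,[0.1,0.04,0],0],[-1,[0,0,0],0],[-1,[0,0,0],0]]' >/dev/null; python3 s.py
python3 -m handwheel '[[-1,[0.1,0,0],0],[-1,[0,0,0],0],[-1,[0,0,0],0]]' >/dev/null; python3 s.py
python3 -m handwheel '[[-1,[0.1,0,0],0],[-1,[0,0,0],0],[-1,[0,0,0],0]]' >/dev/null; python3 s.py
```

```text
X 62.6 Y -1.0 Z 238.0 Fx -0.3 Fy 0.2 Fz -3.0 [ 0.01 -0.04 -0.01] 8.2
X 63.7 Y -1.0 Z 238.0 Fx -0.5 Fy -0.4 Fz -3.4 [-0.01 -0.01  0.04] 8.5
X 64.7 Y -1.1 Z 238.0 Fx -0.4 Fy 1.0 Fz -2.8 [ 0.07 -0.03 -0.06] 8.8
```

The plate is 5 mm past the head's front with no contact, so the head is entering the hole. On to the board.

```bash
python3 -m handwheel '[[-1,[0.1,0,0],0],[-1,[0.1,0,0],0],[-1,[0,0,0],0],[-1,[0,0,0],0]]' >/dev/null; python3 s.py
python3 -m handwheel '[[-1,[0.1,0,0],0],[-1,[0.1,0,0],0],[-1,[0,0,0],0],[-1,[0,0,0],0]]' >/dev/null; python3 s.py
python3 -m handwheel '[[-1,[0.1,0,0],0],[-1,[0,0,0],0],[-1,[0,0,0],0]]' >/dev/null; python3 s.py
```

```text
X 66.6 Y -1.1 Z 238.0 Fx -0.0 Fy -0.6 Fz -2.5 [ 0.01 -0.03  0.01] 9.2
X 68.7 Y -1.0 Z 238.0 Fx -0.0 Fy -0.7 Fz -2.9 [ 0.03 -0.01  0.02] 9.6
X 69.6 Y -1.1 Z 238.0 Fx -0.5 Fy 0.2 Fz -3.7 [ 0.01 -0.03  0.04] 9.9
```

```bash
for i in 1; do python3 -m handwheel '[[-1,[0.05,0,0],0],[-1,[0,0,0],0],[-1,[0,0,0],0]]' >/dev/null; python3 s.py
python3 -m handwheel '[[-1,[0.05,0,0],0],[-1,[0,0,0],0],[-1,[0,0,0],0]]' >/dev/null; python3 s.py
python3 -m handwheel '[[-1,[0.05,0,0],0],[-1,[0,0,0],0],[-1,[0,0,0],0]]' >/dev/null; python3 s.py; done
python3 w.py f
```

```text
X 69.8 Y -1.1 Z 237.9 Fx -1.5 Fy -0.6 Fz -2.2 [-0.14  0.3  -0.1 ] 10.2
X 69.9 Y -1.1 Z 237.9 Fx -4.3 Fy 0.0 Fz -0.7 [-0.32  0.85 -0.25] 10.5
X 70.1 Y -1.1 Z 237.8 Fx -5.8 Fy -0.7 Fz -1.0 [-0.46  1.05 -0.23] 10.8
[601.00600831 -19.13537592 237.81339271] heading 14.135314753114475 [-2.24200196e-03 -1.85682269e-04 -9.99997469e-01]
```

View pics/f.png

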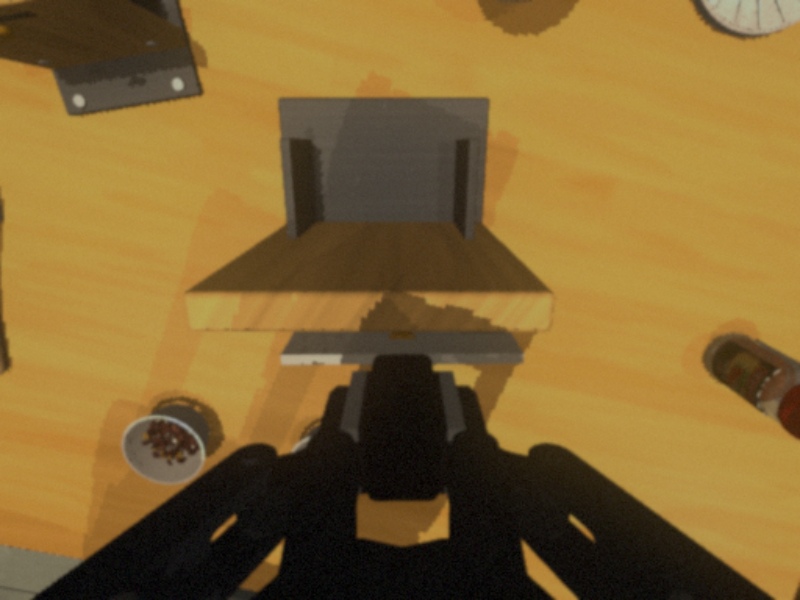

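The wrist view shows the plate's top edge at row 357 and the board's top at rows 293–330. The visible strip of plate back between them is perspective (the plate top is 21 mm higher), and a bit of brass shows at (402,335). I'll check the gap numerically.

```bash
python3 - <<'E'
from m import *
c=dict(np.load("w.npz")); P=pts(c); t=np.array([601.0,-19.1]);h=np.radians(14.1)
d=P[...,:2]-t; X=d@[np.cos(h),np.sin(h)]; Y=d@[np.sin(h),-np.cos(h)]; Z=P[...,2]
m=(Z>183)&(Z<193)&(X>5)&(abs(X)<60)&(abs(Y)<70); v,u=np.nonzero(m);r=ray(c,u*1.,v*1.,188,t,h);print("board",r[:,0].min(),r[:,0].max())
m=(Z>203)&(Z<216)&(X>0)&(X<30)&(abs(Y)<60);print("ptop",np.percentile(X[m],[1,50,99]),np.median(Z[m]))
for v in range(206,236,2): print(v,"X",X[v,250:262:6].round(1),Z[v,250:262:6].round(0),"side",X[v,220].round(1),Z[v,220].round(0),c["image"][v,257])
E
```

```text
board 8.973122503287437 31.341134580320382
ptop [ 7.54988184 11.20765085 12.14525242] 208.09584579070886
206 X [17.  16.7] [191. 190.] side 16.8 190.0 [90 64 31]
208 X [15.1 15.2] [189. 189.] side 15.3 190.0 [93 67 32]
210 X [13.9 13.8] [190. 189.] side 13.5 189.0 [92 67 37]
212 X [7.3 5.7] [177. 174.] side 11.2 187.0 [69 48 12]
214 X [4.6 5.3] [174. 176.] side 11.2 190.0 [74 50 11]
216 X [3.1 3.8] [175. 176.] side 11.4 193.0 [79 57 24]
218 X [11.9 11.5] [198. 197.] side 11.6 197.0 [74 65 53]
220 X [11.6 11.5] [200. 200.] side 12.1 201.0 [71 65 52]
222 X [11.8 11.5] [203. 203.] side 11.6 203.0 [72 62 52]
224 X [11.8 11.8] [206. 206.] side 10.9 204.0 [68 60 48]
226 X [11.6 11.7] [208. 208.] side 11.3 208.0 [54 45 37]
228 X [11.  11.9] [210. 212.] side 9.8 207.0 [35 29 22]
230 X [11.3 11.5] [213. 213.] side 8.9 208.0 [35 25 17]
232 X [11.3 11.9] [215. 216.] side 7.6 208.0 [33 24 13]
234 X [11.8 10.6] [219. 216.] side -99.5 2.0 [30 16  7]
```

The brass shows through the slot 4–8 mm in front of the plate's back face, so the head is through and the plate is flush. Now I'll slide down gently.

```bash
python3 -m handwheel '[[-1,[-0.05,0,0.1],0],[-1,[0,0,0.15],0],[-1,[0,0,0.15],0],[-1,[0,0,0],0],[-1,[0,0,0],0]]' >/dev/null; python3 s.py
python3 -m handwheel '[[-1,[0,0,0.15],0],[-1,[0,0,0.15],0],[-1,[0,0,0],0],[-1,[0,0,0],0]]' >/dev/null; python3 s.py
python3 -m handwheel '[[-1,[0,0,0.1],0],[-1,[0,0,0.1],0],[-1,[0,0,0],0],[-1,[0,0,0],0]]' >/dev/null; python3 s.py
```

```text
X 70.0 Y -1.1 Z 233.6 Fx -5.0 Fy 0.5 Fz -3.3 [-0.38  0.96 -0.19] 11.35
X 70.0 Y -1.1 Z 230.7 Fx -5.2 Fy 1.1 Fz -2.9 [-0.39  0.96 -0.2 ] 11.75
X 70.0 Y -1.0 Z 229.1 Fx -6.2 Fy 0.8 Fz 0.2 [-0.42  1.11 -0.29] 12.15
```

```bash
python3 -m handwheel '[[-1,[0,0,0.1],0],[-1,[0,0,0.1],0],[-1,[0,0,0],0],[-1,[0,0,0],0]]' >/dev/null; python3 s.py
python3 -m handwheel '[[-1,[0,0,0.1],0],[-1,[0,0,0.1],0],[-1,[0,0,0],0],[-1,[0,0,0],0]]' >/dev/null; python3 s.py
python3 -m handwheel '[[-1,[0,0,0.1],0],[-1,[0,0,0.1],0],[-1,[0,0,0],0],[-1,[0,0,0],0]]' >/dev/null; python3 s.py
```

```text
X 70.0 Y -0.9 Z 227.6 Fx -7.8 Fy 0.3 Fz 3.3 [-0.57  1.24 -0.32] 12.55
X 70.0 Y -0.8 Z 225.7 Fx -7.2 Fy -0.3 Fz 4.1 [-0.65  1.27 -0.43] 12.95
X 70.0 Y -0.8 Z 223.5 Fx -7.1 Fy 0.5 Fz 2.2 [-0.58  1.15 -0.38] 13.35
```

```bash
python3 -m handwheel '[[-1,[0,0,0.1],0],[-1,[0,0,0.1],0],[-1,[0,0,0],0],[-1,[0,0,0],0]]' >/dev/null; python3 s.py
python3 -m handwheel '[[-1,[0,0,0.1],0],[-1,[0,0,0.1],0],[-1,[0,0,0],0],[-1,[0,0,0],0]]' >/dev/null; python3 s.py
python3 -m handwheel '[[-1,[0,0,0.1],0],[-1,[0,0,0.1],0],[-1,[0,0,0],0],[-1,[0,0,0],0]]' >/dev/null; python3 s.py
```

```text
X 70.0 Y -0.8 Z 221.5 Fx -8.8 Fy 0.0 Fz 3.6 [-0.6   1.21 -0.42] 13.75
X 69.9 Y -0.8 Z 219.6 Fx -7.0 Fy 0.4 Fz 3.5 [-0.61  1.22 -0.41] 14.15
X 69.9 Y -0.8 Z 217.6 Fx -7.4 Fy 0.4 Fz 3.8 [-0.57  1.19 -0.4 ] 14.55
```

```bash
python3 -m handwheel '[[-1,[0,0,0.1],0],[-1,[0,0,0.1],0],[-1,[0,0,0],0],[-1,[0,0,0],0]]' >/dev/null; python3 s.py
python3 -m handwheel '[[-1,[0,0,0.1],0],[-1,[0,0,0],0],[-1,[0,0,0],0]]' >/dev/null; python3 s.py
python3 -m handwheel '[[-1,[0,0,0.1],0],[-1,[0,0,0],0],[-1,[0,0,0],0]]' >/dev/null; python3 s.py
```

```text
X 69.9 Y -0.8 Z 215.6 Fx -7.3 Fy 1.0 Fz 3.1 [-0.56  1.21 -0.42] 14.95
X 69.9 Y -0.8 Z 214.6 Fx -8.3 Fy 1.2 Fz 3.3 [-0.57  1.19 -0.38] 15.25
X 70.0 Y -0.8 Z 213.8 Fx -9.5 Fy 0.7 Fz 3.8 [-0.57  1.29 -0.42] 15.55
```

Not yet at the hard stop; I'll continue in 0.5–1 mm steps.

```bash
python3 -m handwheel '[[-1,[0,0,0.1],0],[-1,[0,0,0],0],[-1,[0,0,0],0]]' >/dev/null; python3 s.py
python3 -m handwheel '[[-1,[0,0,0.07],0],[-1,[0,0,0],0],[-1,[0,0,0],0]]' >/dev/null; python3 s.py
python3 -m handwheel '[[-1,[0,0,0.05],0],[-1,[0,0,0],0],[-1,[0,0,0],0]]' >/dev/null; python3 s.py
```

```text
X 70.0 Y -0.8 Z 213.5 Fx -9.6 Fy -0.2 Fz 10.1 [-0.52  1.59 -0.47] 15.85
X 69.9 Y -0.8 Z 213.4 Fx -11.6 Fy 0.2 Fz 13.3 [-0.49  1.86 -0.48] 16.15
X 70.0 Y -0.7 Z 213.3 Fx -12.3 Fy -0.4 Fz 15.6 [-0.47  1.97 -0.45] 16.45
```

The hard stop is at Z 213.5, where the force rises steeply and the travel is 24.5 mm. I'll relax the push, let go and retreat upward.

```bash
python3 -m handwheel '[[-1,[-0.05,0,-0.1],0],[-1,[0,0,0],0],[-1,[0,0,0],0]]' >/dev/null; python3 s.py
python3 -m handwheel '[[0.2,[0,0,0],0],[0.2,[0,0,0],0],[0.2,[0,0,0],0],[0.2,[0,0,0],0],[0.2,[0,0,0],0],[0.2,[0,0,0],0]]'; python3 s.py
python3 -m handwheel '[[0.2,[0,0,-1],0],[0.2,[0,0,-2],0],[0.2,[0,0,-3],0],[0.2,[0,0,-3],0],[0.2,[0,0,-1],0],[0.2,[0,0,0],0],[0.2,[0,0,0],0]]'; python3 s.py
python3 w.py g; python3 - <<'E'
from m import *
c=dict(np.load("w.npz")); P=pts(c); t=c["pose"][:2,3];h=np.radians(14.1)
d=P[...,:2]-t; X=d@[np.cos(h),np.sin(h)]; Y=d@[np.sin(h),-np.cos(h)]; Z=P[...,2]
c2=grab("side"); Q=pts(c2); G=Q[(abs(Q[...,0]-605)<40)&(abs(Q[...,1]+20)<40)&(Q[...,2]>200)&(Q[...,2]<236)]
print("grip top z",np.percentile(G[:,2],[50,95]),G.mean(0))
b=cv2.resize(c["image"],(400,300)); a=cv2.resize(c2["image"][130:250,190:350],(400,300)); save("pics/h.png",np.hstack([b,a]))
E
```

```text
X 69.9 Y -0.7 Z 213.4 Fx -9.2 Fy -0.2 Fz 9.2 [-0.45  1.43 -0.41] 16.75
clock: 17.35
ee_pos: [601.2, -19.2, 211.7]
orientation: [-0.0, 0.992, 0.123, 0.0]
force: [-0.5, -1.3, 0.3]
finger_gap: 0.597
grip_force: 0.0
X 70.3 Y -1.1 Z 211.7 Fx -0.8 Fy 1.2 Fz 0.3 [-0.    0.01  0.05] 17.35
clock: 18.05
ee_pos: [600.6, -19.2, 311.1]
orientation: [-0.0, 0.992, 0.123, -0.0]
force: [-0.4, 0.6, -1.1]
finger_gap: 0.598
grip_force: 0.0
X 69.6 Y -1.2 Z 311.1 Fx -0.2 Fy -0.6 Fz -1.1 [ 0.04 -0.07 -0.03] 18.05
[600.19891738 -19.11862764 310.38655815] heading 14.138803670852967 [-2.41595536e-03  4.46106787e-04 -9.99996982e-01]
grip top z [220.00660244 230.98262325] [595.8924104  -27.76168629 218.51313213]
```

View pics/h.png

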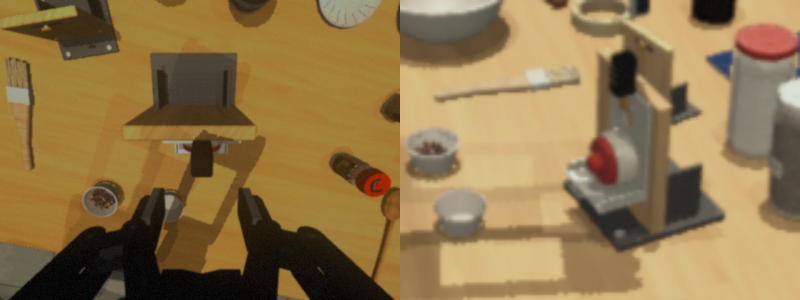

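Released, and the bracket hangs on the board: grip at crop (622,70), plate flush, cups untouched. One quick height check from the wrist depth, then I'll hand in.

```bash
python3 - <<'E'
from h import *
c=dict(np.load("w.npz")); P=pts(c)
G=P[190:225,247:270]
z=G[...,2]; k=(z>215)&(z<245); zt=np.median(z[k]) if k.any() else 0
print(k.sum(),"grip top",zt,"expected 230 (+1 bias)")
if 228<zt<233: print(bot.hand_in())
E
```

```text
803 grip top 230.98364737901736 expected 230 (+1 bias)
the job is handed in; nothing more can be done
None
```

The bracket hangs on the large stand's stud, pushed down to the hard stop with its back flat on the board; the gripper has let go, no bystander was seen to move, and the job was handed in at about 18 s (no verdict was returned).

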